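# Tip out the tilt bin and take the capacitor for the kit

## Robot

A 6-joint arm with a two-finger parallel gripper is mounted at the origin on the work surface. World frame = base frame: x ahead of the robot, y to its left, z up, the work surface at z = 0. Lengths are in mm, angles in rad, forces in N, time in s.
With the tool pointing down it reaches from about 300 to 775 mm from the base axis. Payload 14.6 kg.
Tool frame: the origin (TCP) lies at the very end of the fingers, on their centre line; the grasp point (between the pads) lies 19 mm behind it (manip.grip_point_offset is the distance from the TCP to the grasp point, in mm); z points along the fingers, y is the line along which they close (so a half turn about z gives the same grasp; the last joint's range is limited). The gripper opens to 94 mm and grips with 3 to 60 N. Pads are 16 mm wide; open, the fingers measure 119 mm over their backs; the gripper's body (75 mm by 177 mm) begins 78 mm behind the grasp point.
Start: joints at [-0.067, 0.3, 1.521, -0, 1.321, -0.067], TCP at [549.99, -0.002, 205.446] pointing down, gripper open.
Joint ranges: [-3.03, 3.03], [-0.79, 2.21], [0.23, 2.52], [-1.04, 4.18], [0, 3.07], [-2.55, 2.55]. Speed limits (rad/s): [2.22, 2.22, 2.57, 3.14, 3.14, 3.14].

## Interface

Orientations are given as [roll, pitch, yaw] about the fixed x, y, z axes, in that order (R = Rz(yaw) Ry(pitch) Rx(roll)).
In Python, from cell import telemetry, eyes, manip gives the robot as it stands.
- The arm moves only by the tool play_rows, never from a script. Its arguments are lists of equal length, an entry for each row: "translation": the shift along the world's x, y, z in m, a list of three; "yaw": the turn about the world's z in rad. A call has 1 to 12 rows; each row is the pose to reach, as a shift and turn from the pose commanded when the call began; what a row does not reach only later rows make up. A row lasts 1/8 s, in which the tool goes at most 62.5 mm and 10.7 degrees, less where a joint would pass 70% of its speed; a pose out of reach is approached as far as the arm can. A call with a gripper value outside its range is refused whole. "hand" is the opening, from 0 (shut) to 1 (fully open), set as the call begins (left out, the last holds). The fingers move at their own pace and stop on an object; "force" is the grip in N (left out, the last holds). Time passes only in rows, so rows that repeat a pose let the fingers close. It gives the time, the measured TCP pose, the force, the opening and the grip force at its end, in the units of the state.
- telemetry.read_state(): the state, without advancing time (a new reading comes with each control period).
- eyes.camera(name): name is "scene" or "side" or "wrist"; returns a dict with "pixels" (384x512x3 uint8, red, green, blue), "fx", "fy", "cx", "cy" (pixels), "dist_coeffs" ([k1, k2, p1, p2, k3] as OpenCV has them; the pictures are not rectified), "cam_to_world" (4x4, takes a point from camera to world coordinates); the wrist camera has in their place "T_tool_cam" (4x4, takes a point from camera to tool coordinates, whose origin is the TCP and whose axes are the flange's). Camera axes: x right, y up, looking along -z (the intrinsics and any distortion apply to the point x, -y, -z); pixel columns grow to the right and rows downward; lengths in mm; the calibration is good to about 2 mm. A picture is of the moment at which its call begins: read the wrist's pose just before it. There is no depth.
- manip.sign_off(): hands the job in; it is judged then, once.
The state is a dict: "clock": time; "joints": joint angles; "qd": joint speeds; "effort": joint torques, N m; "eef_pos": TCP position; "eef_rot": TCP orientation; "wrist_force": force on the tool from outside, world axes, zero at the start; "moment": the same for the moment, N m; "finger_gap": finger opening in mm; "finger_force": force on a finger pad.
Only numpy, scipy, OpenCV 4.12 (cv2) and the standard library are available. Lean on these libraries where they do the work, as an engineer would, in place of code of your own. Each camera call takes 0.05 s, during which the arm holds its last target. There are 200 camera calls.

## Task

Tip the clear bin with the yellow pull all the way forward on its pivot, take the large blue capacitor from the back of it and stand it upright, terminals up, on the floor of the black kit tray. Set it down, do not drop it, and leave the bin tipped open. Keep the grey-pull bin shut and do not shift the breadboard, the meter or the solder spool.

Things in the scene. Friction and masses are not known exactly. Their poses are not given: they have to be found in the camera images.
- unit_yellow: Fixed dark housing of the yellow-pull bin, on a 10 mm plinth: 170 mm deep (x), 184 wide (y), 216 high. Origin: centre of its underside; +x to its back, -x is the open front, facing the robot. Side panels 120 mm high at the front, sloping up to the roof. Back open between two rails. The like grey-pull unit stands against its left or right side. The pivot line is at x -83, z 12 mm.
- roof_edge (a point): Middle of the top front edge of that housing's roof, 216 mm above its underside, 80 mm behind the pivot line. The 5 mm roof covers only the back half. With the bin shut a gap of 76 mm is left between the front wall's inner face and this edge: shut fingers can go down it from above and hook the rim forward.
- bin_yellow (a joint): Tilt of the clear bin with the yellow pull: 0 = shut (front wall upright), growing as its top comes forward to the robot, stop at 0.75 rad (43 degrees). Pivot friction 0.35 Nm: fully tipped it stays by itself; let go near shut with the capacitor inside, it falls back. About 5 to 7 N at the rim tips it.
- pivot_yellow (a point): Middle of that bin's pivot line (along y), at the bottom outer edge of its front wall; fixed to the housing. Bin when shut, in mm from here (x to the back, z up): front wall x 0 to 4, 176 wide, 185 high; floor 4 thick; back wall x 156 to 160, 80 high; side walls 4 thick, 168 apart inside, 183 high in front, scooped down to 80 from x 80 backwards.
- divider_top (a point): Middle of the top edge of the cross divider in that bin (4 mm thick, 94 mm behind and 70 mm above the pivot line when shut); moves with the bin. In front of it lie small yellow film capacitors, fixed, up to 37 mm high; behind it is a compartment 60 mm deep for the blue capacitor.
- pull_yellow (a point): Centre of the top face of the yellow pull on the top edge of that bin's front wall: 5 mm in front of the wall's outer face, 185 mm above the pivot line when shut; moves with the bin. The pull is a ledge 150 mm wide (y), 6 mm thick, from the wall's inner face to 14 mm in front of its outer face, with a 14 mm downturned front edge.
- capacitor: Loose blue can capacitor: cylinder 50 mm diameter, 112 mm high, two 6 mm screw terminals on its dark top end, white marks down one side, 0.22 to 0.37 kg. Origin: centre of its bottom face; z runs up its axis to the terminals. It stands in the yellow-pull bin behind the divider, within 12 mm of mid-width; once tipped it leans with the bin against the divider.
- bin_grey (a joint): Tilt of the neighbouring clear bin with the grey pull (same make, 0 = shut, 0.75 = open). It stays shut.
- tray: Fixed black kit tray on the mat, open on top: 140 mm (x) by 180 mm (y) outside, 18 mm high, walls and floor 4 mm. Origin: centre of its underside.
- breadboard: White solderless breadboard lying flat, 165 by 55 mm, 9 mm high (17 with its parts). Origin: centre of its underside.
- meter: Red hand multimeter lying flat, 180 (x) by 85 (y) by 38 mm, dial to 51 mm. Origin: centre of its underside.
- spool: Blue and silver solder spool standing on its flange, 60 mm diameter, 50 mm high. Origin: centre of its underside.
Mind the look-alikes: they are no part of the job. There is more than one size of the tray; the one meant has the size given above.

How it is judged (in metres and radians):
On the way:
1. the yellow-pull bin is tipped forward to (nearly) its stop (value of joint bin_yellow above 0.62 rad), for 0.2 s.
At the end, for the whole second after the job is handed in: The capacitor stands at rest, terminals up and within 0.08 rad of vertical, with its base on the tray's floor inside the walls (within 5 mm of the floor), the yellow-pull bin is still tipped open (over 0.4 rad), the grey-pull bin is shut (under 0.15 rad), and the bystanders are where they were (x of capacitor in the frame of tray between -0.06 and 0.06 m and y of capacitor in the frame of tray between -0.08 and 0.08 m and z of capacitor in the frame of tray between 0 and 0.009 m and angle between capacitor's own z axis and vertical below 0.08 rad and linear speed of capacitor below 0.02 m/s and value of joint bin_yellow above 0.4 rad and value of joint bin_grey below 0.15 rad); the robot touches nothing.
It fails at once if the capacitor falls freely, as if dropped from more than about 30 mm (linear speed of capacitor above 0.8 m/s and contact force between capacitor and the fingers below 0.1 N).
It fails at once if the grey-pull bin is opened (value of joint bin_grey above 0.15 rad).
It fails at once if the breadboard is shifted by more than 30 mm (distance of breadboard from where it was at the start of the episode above 0.03 m).
It fails at once if the meter is shifted by more than 30 mm (distance of meter from where it was at the start of the episode above 0.03 m).
It fails at once if the spool is shifted by more than 30 mm (distance of spool from where it was at the start of the episode above 0.03 m).
It also fails if it takes over 51 s, if anything falls off the work surface, if the arm or the gripper's body presses on something with over 40 N, if the wrist force passes 120 N, or if a joint passes its speed limit or range.

## Working session

There is one attempt and no reset: what is moved stays moved. The work goes in short steps, Python scripts to look and compute and a tool call to move; the robot and the scene stay as the last step left them, time stands still between calls to the robot, and variables do not carry over. Pictures are saved under pics/ and viewed, at most 10 in all, crops included, and the job is handed in when it is done.

Besides the shell and the picture viewer there is one more tool, called after "Call:" as name(argument=value, ...), one argument or row to a line, values as JSON. play_rows: Moves the arm, as the interface text tells. Its arguments: {"type":"object","properties":{"translation":{"type":"array","items":{"type":"array","items":{"type":"number"}}},"yaw":{"type":"array","items":{"type":"number"}},"hand":{"type":"number"},"force":{"type":"number"}},"required":["translation","yaw"]}

```bash
ls; mkdir -p pics
cat > h.py <<'E'
import numpy as np, cv2, pickle, os
from cell import telemetry, eyes, manip
from scipy.spatial.transform import Rotation as R
def snap(n,f):
    s=telemetry.read_state(); c=eyes.camera(n)
    if 'cam_to_world' not in c:
        T=np.eye(4); T[:3,:3]=R.from_euler('xyz',s['eef_rot']).as_matrix(); T[:3,3]=s['eef_pos']
        c['cam_to_world']=T@np.array(c['T_tool_cam'])
    cv2.imwrite(f'pics/{f}.png',cv2.cvtColor(c['pixels'],cv2.COLOR_RGB2BGR)); pickle.dump(c,open(f'pics/{f}.pkl','wb')); return c
def load(f): return pickle.load(open(f'pics/{f}.pkl','rb'))
def ray(c,uv):
    K=np.array([[c['fx'],0,c['cx']],[0,c['fy'],c['cy']],[0,0,1.]])
    p=cv2.undistortPoints(np.array(uv,float).reshape(-1,1,2),K,np.array(c['dist_coeffs'],float)).reshape(-1,2)
    T=np.array(c['cam_to_world']); d=np.c_[p[:,0],-p[:,1],-np.ones(len(p))]@T[:3,:3].T
    return T[:3,3],d/np.linalg.norm(d,axis=1)[:,None]
def plane(c,uv,z):
    o,d=ray(c,uv); return o+d*((z-o[2])/d[:,2])[:,None]
def planex(c,uv,x):
    o,d=ray(c,uv); return o+d*((x-o[0])/d[:,0])[:,None]
def tri(c1,u1,c2,u2):
    o1,d1=ray(c1,[u1]);o2,d2=ray(c2,[u2]);d1=d1[0];d2=d2[0]
    t=np.linalg.lstsq(np.c_[d1,-d2],o2-o1,rcond=None)[0]
    a=o1+t[0]*d1;b=o2+t[1]*d2; return (a+b)/2,np.linalg.norm(a-b)
def proj(c,P):
    T=np.linalg.inv(np.array(c['cam_to_world'])); q=np.atleast_2d(P)@T[:3,:3].T+T[:3,3]; q=q*[1,-1,-1]
    K=np.array([[c['fx'],0,c['cx']],[0,c['fy'],c['cy']],[0,0,1.]])
    return cv2.projectPoints(q,np.zeros(3),np.zeros(3),K,np.array(c['dist_coeffs'],float))[0].reshape(-1,2)
E
python3 - <<'E'
from h import *
a=snap('scene','scene0');b=snap('side','side0');w=snap('wrist','wrist0')
for c in(a,b,w): print(np.round(c['cam_to_world'],2).tolist(),c['fx'])
cv2.imwrite('pics/m.png',cv2.resize(np.vstack([cv2.imread('pics/scene0.png'),cv2.imread('pics/side0.png')]),None,fx=.78,fy=.78))
print(telemetry.read_state())
E
```

```text
pics
[[0.01, 0.95, -0.32, 162.19], [-1.0, 0.01, -0.0, 74.92], [0.0, 0.32, 0.95, 1280.34], [0.0, 0.0, 0.0, 1.0]] 365.0455484661834
[[0.08, -0.94, 0.34, 1038.53], [1.0, 0.07, -0.02, 40.65], [-0.0, 0.34, 0.94, 1465.95], [0.0, 0.0, 0.0, 1.0]] 395.6850153700872
[[1.0, -0.0, 0.0, 550.15], [0.0, 0.96, 0.26, 76.68], [-0.0, -0.26, 0.96, 384.98], [0.0, 0.0, 0.0, 1.0]] 265.52525719095865
{'clock': 0.15, 'joints': array([-6.66088339e-02,  3.00295014e-01,  1.52137195e+00, -1.05992780e-05,
        1.32069195e+00, -6.65983310e-02]), 'qd': array([ 0.00118283, -0.00196501, -0.00198929, -0.00095186, -0.00023363,
       -0.00070048]), 'effort': array([-2.50185103e-04, -5.31960297e+01, -3.52822959e+01,  7.07691838e-02,
        2.35654798e-02, -3.66386917e-05]), 'eef_pos': array([5.49829606e+02, 7.89030538e-04, 2.05071398e+02]), 'eef_rot': array([-3.14082741e+00, -4.07488435e-05,  1.57078844e+00]), 'wrist_force': array([-0.03550204, -0.90933544, -0.32419022]), 'moment': array([ 0.01622845, -0.03407464, -0.0195694 ]), 'finger_force': 0.0, 'finger_gap': 94.12181443463376}
```

View pics/scene0.png

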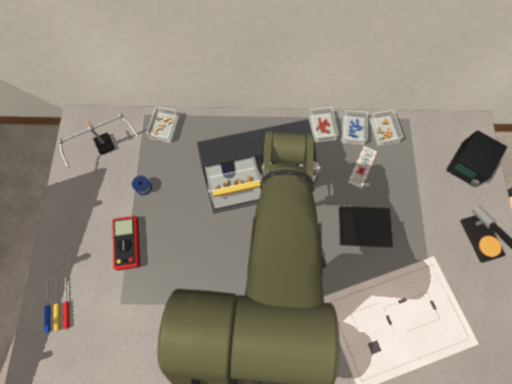

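View pics/side0.png

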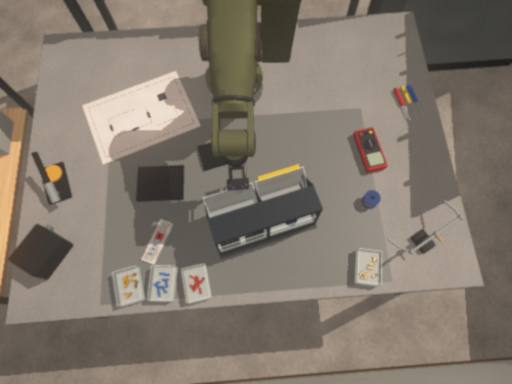

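The scene view shows the yellow-pull unit at (235,183) with its yellow pull. The grey-pull unit is to its right, under the arm. A black tray is at (366,226), and the meter, spool and breadboard sit around it. The side view shows two black tray-like squares, at (160,183) and about (215,155), the second partly under the arm. I'll measure the pull, roof and trays next.

Run:
```python
from h import *
a=load('scene0');b=load('side0')
ends={}
for n,c in(('scene',a),('side',b)):
    hsv=cv2.cvtColor(c['pixels'],cv2.COLOR_RGB2HSV)
    m=cv2.inRange(hsv,(22,150,120),(35,255,255)); k,l,s,ce=cv2.connectedComponentsWithStats(m)
    i=1+np.argmax(s[1:,4]); ys,xs=np.where(l==i); box=cv2.minAreaRect(np.c_[xs,ys].astype(np.float32)); bp=cv2.boxPoints(box)
    print(n,s[i],ce[i],box,bp.round(1).tolist())
    e=[(bp[j]+bp[(j+1)%4])/2 for j in range(4)]; d=[np.linalg.norm(bp[j]-bp[(j+1)%4]) for j in range(4)]
    j=int(np.argmin(d)); pr=[e[j],e[(j+2)%4]]
    P=plane(c,pr,205); P=P[np.argsort(P[:,1])]; print('on z205',P.round(1).tolist(),np.linalg.norm(P[0]-P[1]))
    ends[n]=(ce[i],)
print(tri(a,ends['scene'][0],b,ends['side'][0]))
# trays
for n,c in(('scene',a),('side',b)):
    g=cv2.cvtColor(c['pixels'],cv2.COLOR_RGB2GRAY); m=cv2.inRange(g,0,32)
    k,l,s,ce=cv2.connectedComponentsWithStats(m)
    for i in range(1,k):
        if s[i,4]>300:
            ys,xs=np.where(l==i); bp=cv2.boxPoints(cv2.minAreaRect(np.c_[xs,ys].astype(np.float32)))
            P=plane(c,bp,18); print(n,s[i].tolist(),P[:,:2].round().tolist(),[round(float(np.linalg.norm(P[q]-P[q-1]))) for q in(0,1)])
w=load('wrist0')
A=cv2.cvtColor(w['pixels'],cv2.COLOR_RGB2BGR); B=cv2.cvtColor(b['pixels'],cv2.COLOR_RGB2BGR)[120:270,120:330]
Cc=cv2.cvtColor(a['pixels'],cv2.COLOR_RGB2BGR)[100:260,170:410]
cv2.imwrite('pics/mont.png',np.hstack([np.vstack([cv2.resize(B,(400,286)),cv2.resize(Cc,(400,266))]),cv2.resize(A,(400,552))[:, :] if 0 else cv2.copyMakeBorder(cv2.resize(A,(400,300)),0,252,0,0,0)]))
```

```text
scene [214 182  45  13 137] [236.32116788 188.09489051] ((236.11166381835938, 188.51641845703125), (3.9096567630767822, 45.5422248840332), 77.79953002929688) [[213.39999389648438, 191.39999389648438], [258.0, 181.8000030517578], [258.79998779296875, 185.60000610351562], [214.3000030517578, 195.1999969482422]]
on z205 [[552.7, 67.0, 205.0], [518.8, 204.8, 205.0]] 141.88760136345488
side [258 165  41  15 130] [278.33846154 171.72307692] ((278.12200927734375, 171.89315795898438), (3.2933242321014404, 42.055755615234375), 72.75853729248047) [[257.6000061035156, 176.60000610351562], [297.70001220703125, 164.10000610351562], [298.70001220703125, 167.1999969482422], [258.5, 179.6999969482422]]
on z205 [[557.5, 63.7, 205.0], [522.3, 205.2, 205.0]] 145.78440799967566
(array([538.18424347, 135.45300787, 201.80348047]), np.float64(0.6940743451661565))
```

View pics/mont.png

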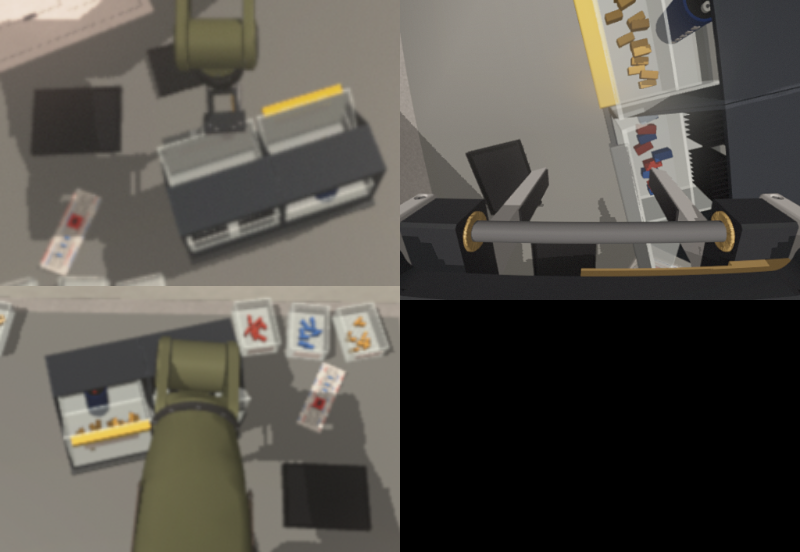

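The montage shows the blue can in the yellow bin at crop (97,397), and two black trays, a bigger one at side px (160,183) and a smaller one at about (213,155). I'll measure both tray outlines and the roof edge height.

Run:
```python
from h import *
a=load('scene0');b=load('side0');w=load('wrist0')
def quad(n,c,seed,t,z=18):
    g=cv2.GaussianBlur(cv2.cvtColor(c['pixels'],cv2.COLOR_RGB2GRAY),(3,3),0)
    print(n,'gray',g[seed[1],seed[0]]); m=cv2.inRange(g,0,t); k,l=cv2.connectedComponents(m,connectivity=4); i=l[seed[1],seed[0]]
    if i==0: print('seed off');return
    ct=max(cv2.findContours((l==i).astype(np.uint8),0,2)[0],key=cv2.contourArea); bp=cv2.boxPoints(cv2.minAreaRect(ct))
    P=plane(c,bp,z); print(n,bp.round(1).tolist(),cv2.contourArea(ct),P[:,:2].round().tolist(),P.mean(0).round(1),[round(float(np.linalg.norm(P[q]-P[q-1]))) for q in(0,1)])
for t in(45,55):
    quad('sceneBig',a,(366,226),t); quad('sideBig',b,(160,183),t); quad('sideSm',b,(208,155),t)
quad('wrist',w,(130,225),50);quad('wrist2',w,(208,330),50)
pw=[(86,195),(154,179),(179,243),(115,275)]
print(plane(w,pw,18).round())
g=cv2.cvtColor(b['pixels'],cv2.COLOR_RGB2BGR)[100:280,120:360]; s=cv2.cvtColor(a['pixels'],cv2.COLOR_RGB2BGR)[110:260,180:420]
cv2.imwrite('pics/z.png',np.vstack([cv2.resize(g,(460,345),interpolation=2),cv2.resize(s,(460,288),interpolation=2)])[:600])
```

```text
sceneBig gray 33
sceneBig [[340.0, 245.0], [340.0, 207.0], [391.0, 207.0], [391.0, 245.0]] 1748.0 [[398.0, -221.0], [536.0, -229.0], [539.0, -412.0], [401.0, -398.0]] [ 468.7 -314.9   18. ] [177, 138]
sideBig gray 47
seed off
sideSm gray 53
seed off
sceneBig gray 33
sceneBig [[340.0, 207.0], [391.0, 207.0], [391.0, 246.0], [340.0, 246.0]] 1847.0 [[536.0, -229.0], [539.0, -412.0], [398.0, -397.0], [395.0, -221.0]] [ 467.  -314.7   18. ] [141, 183]
sideBig gray 47
sideBig [[135.6999969482422, 168.0], [181.5, 166.10000610351562], [182.89999389648438, 198.39999389648438], [137.10000610351562, 200.3000030517578]] 1328.0 [[406.0, -411.0], [412.0, -231.0], [547.0, -227.0], [541.0, -402.0]] [ 476.6 -317.9   18. ] [135, 180]
sideSm gray 53
sideSm [[198.89999389648438, 145.3000030517578], [244.60000610351562, 143.89999389648438], [245.3000030517578, 166.8000030517578], [199.6999969482422, 168.1999969482422]] 357.0 [[326.0, -160.0], [334.0, 24.0], [434.0, 20.0], [427.0, -160.0]] [380.4 -68.9  18. ] [100, 184]
wrist gray 44
wrist [[-0.0, 183.0], [511.0, 183.0], [511.0, 383.0], [0.0, 383.0]] 29095.5 [[167.0, -13.0], [936.0, -12.0], [1070.0, -429.0], [34.0, -430.0]] [ 551.9 -220.9   18. ] [438, 769]
wrist2 gray 27
wrist2 [[-0.0, 183.0], [511.0, 183.0], [511.0, 383.0], [0.0, 383.0]] 29095.5 [[167.0, -13.0], [936.0, -12.0], [1070.0, -429.0], [34.0, -430.0]] [ 551.9 -220.9   18. ] [438, 769]
[[ 302.  -31.   18.]
 [ 407.   -7.   18.]
 [ 435. -107.   18.]
 [ 326. -165.   18.]]
```

Candidates:
- **Larger tray:** scene px (366,226), side px (160,183). It measures about 140×180, centred near (471,-316).
- **Smaller tray:** side px (215,155). It measures about 105 by 100–140, partly hidden.

The first fits the given size. I'll confirm in an enlarged crop.

View pics/z.png

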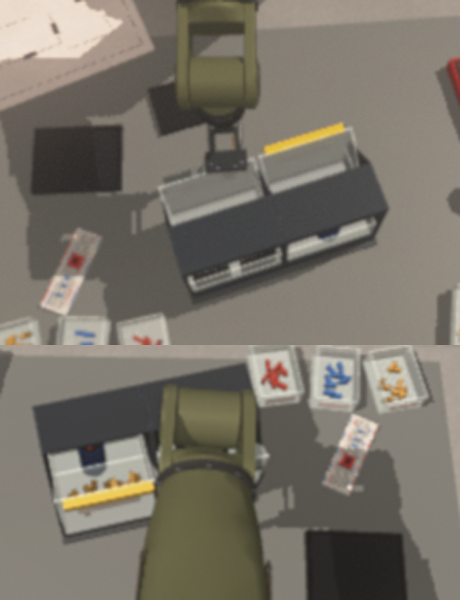

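Call:
play_rows(
  translation=[
    [0, 0, 0.03],
    [0, 0, 0.06],
    [0, 0, 0.09],
    [0, 0.03, 0.12],
    [0.0, 0.06, 0.12],
    [0, 0.09, 0.12],
    [0, 0.12, 0.12],
    [0, 0.14, 0.12],
    [0, 0.14, 0.12],
    [0, 0.14, 0.12],
    [0, 0.14, 0.12],
  ],
  yaw=[0.18, 0.36, 0.54, 0.72, 0.9, 1.08, 1.26, 1.44, 1.62, 1.8, 1.815],
  hand=0,
  force=10,
)

```text
clock: 1.52
eef_pos: [549.9, 140.0, 325.2]
eef_rot: [-3.142, -0.001, -2.898]
wrist_force: [-0.7, 1.2, -0.4]
finger_gap: 0.7
finger_force: 0.0
```

The crop confirms the bigger tray at crop (78,160), with the small tray beside the arm and the blue can in the yellow bin. Next I'll take a closer look at the bin with the wrist camera.

Run:
```python
from h import *
w=snap('wrist','w1'); 
hsv=cv2.cvtColor(w['pixels'],cv2.COLOR_RGB2HSV)
m=cv2.inRange(hsv,(20,130,100),(35,255,255)); k,l,s,ce=cv2.connectedComponentsWithStats(m); i=1+np.argmax(s[1:,4])
ys,xs=np.where(l==i); box=cv2.minAreaRect(np.c_[xs,ys].astype(np.float32)); bp=cv2.boxPoints(box)
print(s[i],ce[i],bp.round(1).tolist(),np.round(w['cam_to_world'],2).tolist())
for z in(197,207):
    P=plane(w,bp,z); print(z,P.round(1).tolist(),[round(float(np.linalg.norm(P[q]-P[q-1])),1) for q in(0,1)],P.mean(0))
```

```text
[ 189  169  129   15 1761] [253.73026689 176.56388416] [[189.0, 183.0], [189.0, 169.0], [317.0, 169.0], [317.0, 183.0]] [[-0.24, -0.94, -0.25, 476.27], [0.97, -0.23, -0.06, 122.12], [-0.0, -0.26, 0.97, 505.26], [0.0, 0.0, 0.0, 1.0]]
197 [[567.7, 64.3, 197.0], [550.9, 61.2, 197.0], [514.3, 208.0, 197.0], [530.6, 213.1, 197.0]] [153.3, 17.1] [540.88806948 136.64961089 197.        ]
207 [[564.7, 66.2, 207.0], [548.5, 63.2, 207.0], [513.1, 205.2, 207.0], [528.8, 210.1, 207.0]] [148.4, 16.5] [538.79197635 136.17825282 207.        ]
```

View pics/w1.png

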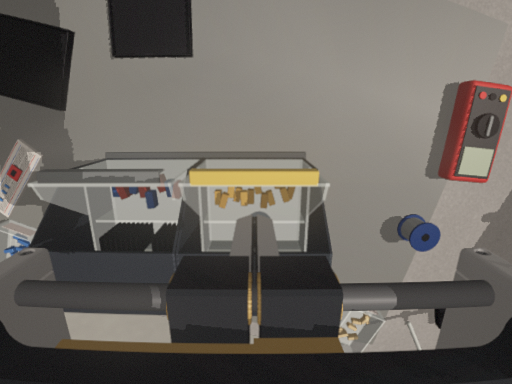

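The wrist view shows the yellow pull at (253,176), the can and film capacitors behind it, and the roof edge at about row 250. The pull centre comes out at about (539.5,136.3,203), which agrees with the first measurement. I'll lower the shut fingers into the gap.

Call:
play_rows(
  translation=[
    [0.024, 0.005, 0],
    [0.024, 0.005, -0.03],
    [0.024, 0.005, -0.065],
    [0.024, 0.005, -0.1],
    [0.024, 0.005, -0.13],
    [0.024, 0.005, -0.153],
    [0.024, 0.005, -0.153],
  ],
  yaw=[0, 0, 0, 0, 0, 0, 0],
)

```text
clock: 2.45
eef_pos: [573.3, 144.8, 171.0]
eef_rot: [3.141, -0.003, -2.901]
wrist_force: [-1.3, -0.1, 0.3]
finger_gap: 0.5
finger_force: 0.0
```

Call:
play_rows(
  translation=[
    [-0.0097, -0.0024, 0],
    [-0.0194, -0.0048, 0],
    [-0.029, -0.0073, -0.001],
    [-0.0388, -0.0097, -0.001],
    [-0.0485, -0.0121, -0.003],
    [-0.058, -0.0145, -0.005],
    [-0.068, -0.017, -0.008],
    [-0.0776, -0.0194, -0.012],
    [-0.0873, -0.0218, -0.017],
    [-0.097, -0.0242, -0.022],
    [-0.097, -0.0242, -0.022],
  ],
  yaw=[0, 0, 0, 0, 0, 0, 0, 0, 0, 0, 0],
)

```text
clock: 3.82
eef_pos: [476.1, 120.6, 150.3]
eef_rot: [-3.142, -0.001, -2.898]
wrist_force: [0.2, 0.8, 0.4]
finger_gap: 0.6
finger_force: 0.0
```

Call:
play_rows(
  translation=[
    [-0.009, -0.002, -0.005],
    [-0.017, -0.004, -0.01],
    [-0.024, -0.006, -0.014],
    [-0.029, -0.007, -0.014],
    [-0.029, -0.007, -0.014],
    [-0.029, -0.007, -0.014],
  ],
  yaw=[0, 0, 0, 0, 0, 0],
)

```text
clock: 4.58
eef_pos: [452.3, 114.7, 139.4]
eef_rot: [-3.141, 0.013, -2.898]
wrist_force: [24.4, 7.3, 12.6]
finger_gap: 0.6
finger_force: 13.1
```

Run:
```python
from h import *
w=snap('wrist','w2'); s=snap('scene','s2'); d=snap('side','d2')
A=cv2.imread('pics/w2.png'); B=cv2.imread('pics/d2.png')[110:270,190:350]
cv2.imwrite('pics/m2.png',np.hstack([A,cv2.resize(B,(286,384))[:, :286]]))
```

```text
(no output)
```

View pics/m2.png

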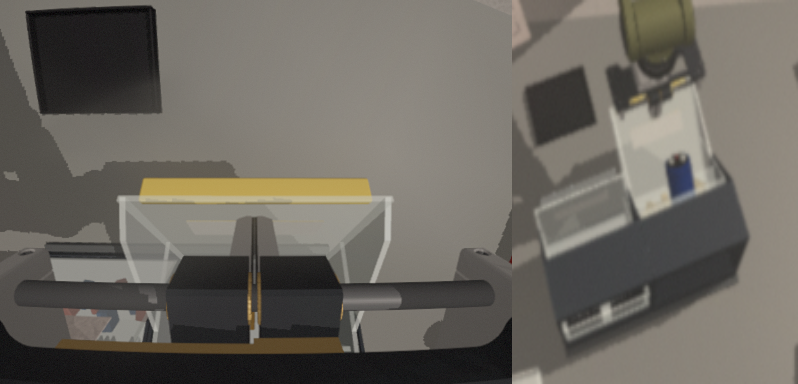

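The bin rests on its stop, with 24 N of reaction force. The side crop shows the blue can leaning forward at crop (678,175). I'll withdraw upward, open the gripper and look down at the can.

Call:
play_rows(
  translation=[
    [0.012, 0.003, 0.01],
    [0.02, 0.005, 0.05],
    [0.025, 0.006, 0.1],
    [0.04, 0.01, 0.15],
    [0.07, 0.018, 0.19],
    [0.092, 0.023, 0.204],
    [0.092, 0.023, 0.204],
  ],
  yaw=[0, 0, 0, 0, 0, 0, 0],
  hand=0,
)

```text
clock: 5.6
eef_pos: [540.2, 136.8, 339.8]
eef_rot: [3.142, -0.001, -2.897]
wrist_force: [0.1, -1.2, -0.2]
finger_gap: -0.0
finger_force: 0.0
```

Call:
play_rows(
  translation=[
    [0, 0, 0],
    [0, 0, 0],
    [0, 0, 0],
    [0, 0, 0],
  ],
  yaw=[0, 0, 0, 0],
  hand=1,
)

```text
clock: 6.1
eef_pos: [539.8, 136.8, 340.5]
eef_rot: [-3.142, 0.0, -2.897]
wrist_force: [-0.0, -0.8, 0.3]
finger_gap: 37.5
finger_force: 0.0
```

Run:
```python
from h import *
w=snap('wrist','w3'); s=snap('scene','s3'); d=snap('side','d3')
print(telemetry.read_state()['eef_pos'])
for n,c in(('w',w),('d',d)):
    hsv=cv2.cvtColor(c['pixels'],cv2.COLOR_RGB2HSV)
    m=cv2.inRange(hsv,(105,110,40),(128,255,255)); k,l,st,ce=cv2.connectedComponentsWithStats(m)
    for i in range(1,k):
        if st[i,4]>25: print(n,st[i].tolist(),ce[i].round(1).tolist())
B=cv2.imread('pics/d3.png')[110:270,190:350]
cv2.imwrite('pics/m3.png',np.hstack([cv2.imread('pics/w3.png'),cv2.resize(B,(286,384))]))
```

```text
[539.93705587 136.79027816 340.45792617]
w [249, 196, 30, 15, 78] [267.0, 205.7]
w [262, 208, 15, 15, 100] [269.6, 216.7]
w [394, 217, 25, 24, 72] [401.8, 225.0]
w [405, 225, 29, 27, 549] [418.9, 238.2]
w [21, 238, 15, 10, 47] [29.4, 242.8]
d [408, 85, 8, 16, 35] [411.4, 92.0]
d [283, 178, 8, 11, 56] [286.4, 184.0]
```

View pics/m3.png

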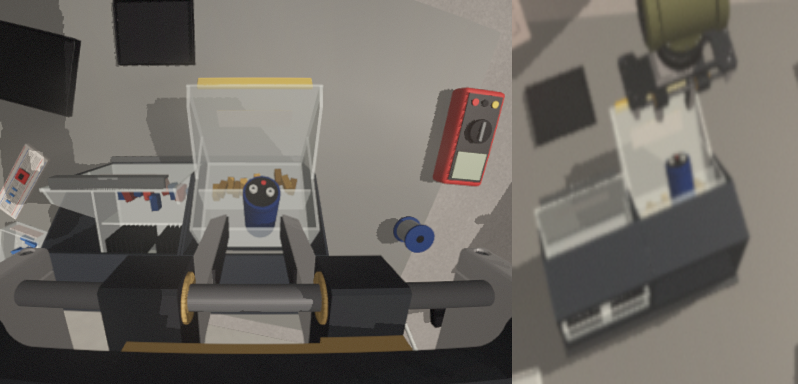

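The wrist view shows the tipped bin with the can's terminal end up, centred at about (263,189), and the body running down to about (262,235). I'll check this against the geometry.

Run:
```python
from h import *
w=load('w3'); d=load('d3')
ux=np.array([.970,.242,0]);uy=np.array([-.242,.970,0])
for zp in(22,12):
    pv=np.array([544.4,137.5,zp])
    P=lambda x,y,z:pv+ux*x+uy*y+np.array([0,0,z])
    print(zp,'pred top px',proj(w,P(9.5,0,167)),proj(d,P(9.5,0,167)))
    o,dd=ray(w,[(263,189)]); 
    q=plane(w,[(263,189),(244.5,189),(281,189)],167+zp); r=q-pv; print('meas',q[0].round(1),'unit x,y',(r@ux).round(1),(r@uy).round(1))
    # pull at tip: top centre bin coords (-5,185)
    c,s=np.cos(.75),np.sin(.75); X=-5*c-185*s; Z=-5*s+185*c
    print('pull pred',proj(w,P(X,0,Z)))
m=cv2.inRange(cv2.cvtColor(w['pixels'],cv2.COLOR_RGB2HSV),(20,130,100),(35,255,255)); m[150:]=0; ys,xs=np.where(m>0); print('pull seen',xs.min(),xs.max(),ys.min(),ys.max(),xs.mean(),ys.mean())
```

```text
22 pred top px [[253.59866275 190.11806916]] [[279.95417861 177.13893668]]
meas [549.2 151.2 189. ] unit x,y [8. 8. 8.] [ 12.1 -11.8  35.4]
pull pred [[253.61033287  79.37631294]]
12 pred top px [[253.61704768 188.14733451]] [[279.83256176 178.17077962]]
meas [551.7 152.2 179. ] unit x,y [10.7 10.7 10.7] [ 12.5 -12.1  36.5]
pull pred [[253.62839062  80.43837472]]
pull seen 224 494 78 107 277.58653846153845 80.95833333333333
```

The geometry agrees: the predicted top at row 190 matches the measured row 189, and the lateral offset is about +12 mm. I'll descend with open fingers straddling the can near its top.

Call:
play_rows(
  translation=[
    [0.013, 0.009, 0],
    [0.026, 0.0185, 0],
    [0.026, 0.0185, -0.03],
    [0.026, 0.0185, -0.06],
    [0.026, 0.0185, -0.09],
    [0.026, 0.0185, -0.12],
    [0.026, 0.0185, -0.145],
    [0.026, 0.0185, -0.165],
    [0.026, 0.0185, -0.186],
    [0.026, 0.0185, -0.186],
  ],
  yaw=[0, 0, 0, 0, 0, 0, 0, 0, 0, 0],
  hand=1,
)

```text
clock: 7.5
eef_pos: [565.4, 155.1, 153.2]
eef_rot: [3.142, -0.003, -2.897]
wrist_force: [-0.3, 0.5, 0.4]
finger_gap: 94.0
finger_force: 0.0
```

Call:
play_rows(
  translation=[
    [0, 0, 0],
    [0, 0, 0],
    [0, 0, 0],
    [0, 0, 0],
    [0, 0, 0],
    [0, 0, 0],
    [0, 0, 0],
    [0, 0, 0],
  ],
  yaw=[0, 0, 0, 0, 0, 0, 0, 0],
  hand=0,
  force=12,
)

```text
clock: 8.5
eef_pos: [566.1, 155.3, 154.5]
eef_rot: [-3.142, 0.0, -2.897]
wrist_force: [0.6, -1.1, 0.8]
finger_gap: 49.7
finger_force: 11.9
```

The fingers are gripped at a 49.7 mm gap, matching the 50 mm diameter. I'll lift along the can's axis to stay clear of the roof.

Call:
play_rows(
  translation=[
    [-0.006, -0.0015, 0.008],
    [-0.015, -0.004, 0.019],
    [-0.026, -0.0065, 0.031],
    [-0.037, -0.009, 0.043],
    [-0.048, -0.012, 0.055],
    [-0.059, -0.015, 0.067],
    [-0.066, -0.0165, 0.08],
    [-0.066, -0.0165, 0.1],
    [-0.066, -0.0165, 0.12],
    [-0.066, -0.0165, 0.14],
    [-0.066, -0.0165, 0.14],
  ],
  yaw=[0, 0, 0, 0, 0, 0, 0, 0, 0, 0, 0],
  force=15,
)

```text
clock: 9.88
eef_pos: [500.2, 138.9, 295.9]
eef_rot: [-3.141, 0.003, -2.897]
wrist_force: [-0.7, 0.3, -2.9]
finger_gap: 49.7
finger_force: 15.0
```

Run:
```python
from h import *
w=snap('wrist','w4'); s=snap('scene','s4'); d=snap('side','d4')
A=cv2.imread('pics/w4.png')
cv2.imwrite('pics/m4.png',np.hstack([A,np.vstack([cv2.resize(cv2.imread('pics/d4.png')[110:250,200:340],(192,192)),cv2.resize(cv2.imread('pics/s4.png')[110:250,170:310],(192,192))])]))
```

```text
(no output)
```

View pics/m4.png

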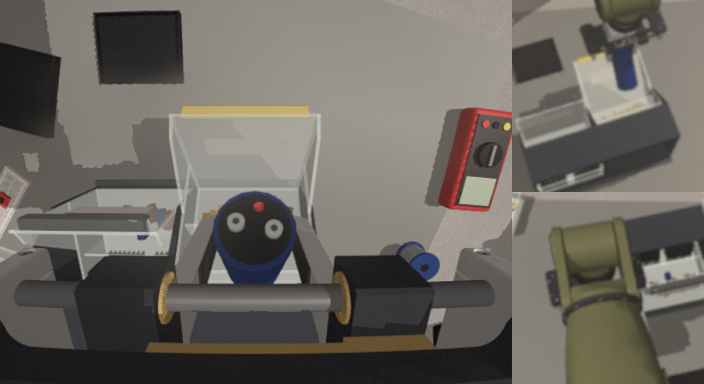

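The wrist view shows the can held with its terminal end at (255,230). It still leans about 41–43° and weighs about 0.29 kg. I'll carry it over the bigger tray.

Call:
play_rows(
  translation=[
    [-0.002, -0.015, 0.01],
    [-0.004, -0.045, 0.02],
    [-0.008, -0.09, 0.02],
    [-0.012, -0.14, 0.02],
    [-0.016, -0.19, 0.02],
    [-0.02, -0.24, 0.02],
    [-0.024, -0.29, 0.02],
    [-0.028, -0.34, 0.02],
    [-0.03, -0.39, 0.02],
    [-0.032, -0.425, 0.02],
    [-0.032, -0.445, 0.02],
    [-0.032, -0.455, 0.02],
  ],
  yaw=[0, 0, 0, 0, 0, 0, 0, 0, 0, 0, 0, 0],
)

```text
clock: 11.52
eef_pos: [467.7, -316.9, 314.5]
eef_rot: [3.141, -0.0, -2.898]
wrist_force: [0.6, 0.4, -2.4]
finger_gap: 49.8
finger_force: 15.0
```

```bash
cat > disc.py <<'E'
from h import *
import sys
w=snap('wrist',sys.argv[1]); s=telemetry.read_state(); print(s['eef_pos'].round(1),s['wrist_force'].round(1),round(s['finger_gap'],1),s['joints'].round(2))
# terminals: bright round spots near the middle; red vent
im=w['pixels'].astype(int); hsv=cv2.cvtColor(w['pixels'],cv2.COLOR_RGB2HSV)
sub=np.zeros(hsv.shape[:2],np.uint8); sub[130:300,190:320]=255
m=cv2.inRange(hsv,(100,90,30),(130,255,255))&sub; ys,xs=np.where(m>0)
if len(xs): print('blue',len(xs),xs.min(),xs.max(),ys.min(),ys.max())
red=((cv2.inRange(hsv,(0,150,100),(8,255,255))|cv2.inRange(hsv,(172,150,100),(180,255,255)))&sub)
ys,xs=np.where(red>0); 
if len(xs): print('red vent',xs.mean().round(1),ys.mean().round(1),len(xs))
g=((hsv[...,1]<50)&(hsv[...,2]>110)).astype(np.uint8)*(sub>0); k,l,st,ce=cv2.connectedComponentsWithStats(g.astype(np.uint8))
for i in range(1,k):
    if 15<st[i,4]<600: print('spot',st[i].tolist(),ce[i].round(1).tolist())
T=np.eye(4); T[:3,:3]=R.from_euler('xyz',s['eef_rot']).as_matrix(); T[:3,3]=s['eef_pos']
for th in(0,.2,.4,.6,.75):   # predicted disc centre (23 mm above grip along the axis)
    ux=np.array([.970,.242,0]); G=s['eef_pos']+[0,0,19]; print(th,proj(w,G+23*(np.array([0,0,np.cos(th)])-ux*np.sin(th))).round(1))
E
python3 disc.py w5; cp pics/w4.png /tmp; cv=1
python3 - <<'E'
from h import *
w=load('w5'); a=snap('scene','s5')
g=cv2.GaussianBlur(cv2.cvtColor(w['pixels'],cv2.COLOR_RGB2GRAY),(3,3),0)
cv2.imwrite('pics/m5.png',np.hstack([cv2.imread('pics/w5.png'),cv2.resize(cv2.imread('pics/s5.png')[150:290,260:420],(280,245))[:245].copy() if 0 else cv2.copyMakeBorder(cv2.resize(cv2.imread('pics/s5.png')[150:290,260:420],(280,245)),0,139,0,0,0)]))
E
```

```text
[ 467.8 -317.3  314.4] [ 0.3 -1.3 -2. ] 49.6 [-0.66  0.28  1.3  -0.    1.56 -2.48]
blue 1930 213 295 190 283
red vent 255.3 211.1 96
spot [227, 212, 18, 20, 255] [235.6, 221.8]
spot [265, 219, 18, 20, 258] [273.4, 228.6]
spot [207, 251, 27, 34, 423] [218.6, 272.5]
spot [274, 251, 27, 33, 425] [288.3, 272.7]
0 [[252.8 254.1]]
0.2 [[252.8 246.6]]
0.4 [[252.8 238.6]]
0.6 [[252.8 230.6]]
0.75 [[252.8 224.8]]
```

View pics/m5.png

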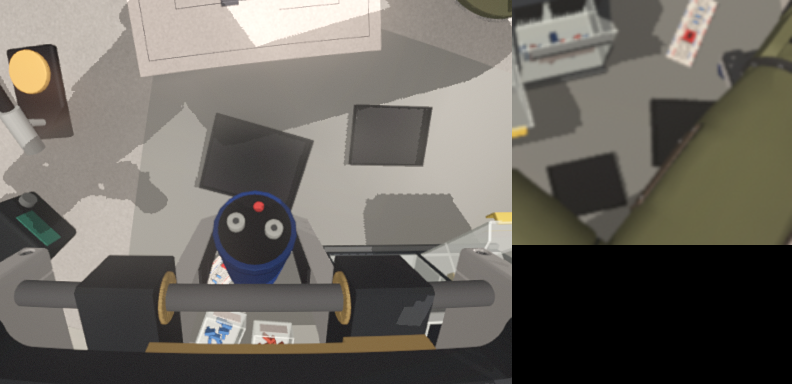

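The wrist view shows the big tray's corners at about (217,114), (313,140) and (198,186), with the can above them and the small tray at (390,135). I'll check the tray centre from this view.

Run:
```python
from h import *
w=load('w5'); P=plane(w,[(217,114),(313,140),(198,186)],18); print(P.round(1), (P[1]+P[2])/2, np.linalg.norm(P[0]-P[1]),np.linalg.norm(P[0]-P[2]))
a=load('scene0'); print('board',plane(a,[(352,184),(363,187),(366,148),(376,152)],9).round())
T=plane(a,[(340,207)],18); print(T)
```

```text
[[ 402.3 -399.2   18. ]
 [ 404.8 -224.5   18. ]
 [ 537.  -406.7   18. ]] [ 470.8944611  -315.60965602   18.        ] 174.75884698873497 134.89202851934053
board [[ 628. -281.    9.]
 [ 617. -320.    9.]
 [ 775. -344.    9.]
 [ 759. -381.    9.]]
[[ 536.1119015  -229.09064775   18.        ]]
```

The tray centre is confirmed at (471,-316). I'll align the yaw with the tray and go down until the can's lower edge is about 15 mm above the floor.

Call:
play_rows(
  translation=[
    [-0.003, 0, -0.02],
    [-0.003, 0, -0.05],
    [-0.003, 0, -0.08],
    [-0.003, 0, -0.11],
    [-0.003, 0, -0.14],
    [-0.003, 0, -0.17],
    [-0.003, 0, -0.19],
    [-0.003, 0, -0.21],
    [-0.003, 0, -0.223],
    [-0.003, 0, -0.232],
    [-0.003, 0, -0.232],
  ],
  yaw=[-0.1, -0.2, -0.244, -0.244, -0.244, -0.244, -0.244, -0.244, -0.244, -0.244, -0.244],
)

```text
clock: 13.0
eef_pos: [465.0, -315.9, 82.3]
eef_rot: [3.141, -0.0, -3.141]
wrist_force: [0.3, 0.1, -2.6]
finger_gap: 49.4
finger_force: 15.0
```

Call:
play_rows(
  translation=[
    [0, 0, 0],
    [0, 0, 0],
  ],
  yaw=[0, 0],
  hand=0,
  force=8,
)

```text
clock: 13.25
eef_pos: [465.2, -316.4, 83.0]
eef_rot: [-3.141, 0.001, -3.141]
wrist_force: [0.4, 0.1, -1.7]
finger_gap: 50.0
finger_force: 8.0
```

```bash
python3 disc.py w6
```

```text
[ 465.2 -316.4   82.9] [-0.6  0.5 -2.1] 49.8 [-0.66  0.46  1.61 -0.    1.08 -2.23]
blue 1949 212 296 191 283
red vent 257.9 206.8 91
spot [190, 130, 130, 4, 327] [269.4, 131.0]
spot [226, 214, 19, 19, 269] [235.3, 222.9]
spot [264, 220, 19, 20, 278] [273.0, 229.4]
spot [207, 269, 30, 15, 349] [220.4, 276.8]
spot [272, 270, 30, 14, 331] [287.4, 277.2]
0 [[253.4 254.2]]
0.2 [[251.5 246.9]]
0.4 [[249.6 239.1]]
0.6 [[248.  231.3]]
0.75 [[246.9 225.6]]
```

Call:
play_rows(
  translation=[
    [0, 0, 0],
    [0, 0, 0],
  ],
  yaw=[0, 0],
  hand=0,
  force=5.5,
)

```text
clock: 13.55
eef_pos: [465.0, -316.2, 82.5]
eef_rot: [-3.142, 0.0, -3.141]
wrist_force: [-0.1, 0.3, -2.5]
finger_gap: 49.7
finger_force: 5.5
```

```bash
sed -i 's/np.array(\[.970,.242,0\])/np.array([1.,0,0])/; /blue/d' disc.py; python3 disc.py w7 | grep -v "^spot \[.*, 1[34]., 4"
```

```text
[ 465.  -316.2   82.5] [-0.4 -0.4 -2.9] 50.0 [-0.66  0.46  1.61  0.    1.07 -2.23]
red vent 258.0 211.2 94
spot [190, 130, 130, 5, 374] [268.2, 131.1]
spot [226, 220, 19, 19, 264] [234.9, 229.2]
spot [264, 227, 19, 19, 264] [273.2, 236.1]
0 [[253.4 254.3]]
0.2 [[253.4 246.8]]
0.4 [[253.4 238.8]]
0.6 [[253.4 230.8]]
0.75 [[253.4 225.1]]
```

It is pivoting in the grip, with the tilt now about 0.55 rad. I'll continue at a low grip force.

Call:
play_rows(
  translation=[
    [0, 0, 0],
    [0, 0, 0],
    [0, 0, 0],
  ],
  yaw=[0, 0, 0],
  hand=0,
  force=4.5,
)

```text
clock: 13.98
eef_pos: [465.0, -316.2, 82.4]
eef_rot: [3.142, -0.0, -3.141]
wrist_force: [0.3, 0.3, -2.5]
finger_gap: 49.9
finger_force: 4.5
```

```bash
python3 disc.py w8 | grep -v "^spot \[.*, 1[34]., 4"
```

```text
[ 465.  -316.2   82.5] [ 0.5  0.3 -3.6] 49.8 [-0.66  0.46  1.61 -0.    1.07 -2.23]
red vent 257.9 211.2 94
spot [190, 130, 130, 5, 374] [268.2, 131.1]
spot [226, 220, 19, 19, 264] [234.9, 229.2]
spot [264, 227, 19, 19, 264] [273.2, 236.1]
0 [[253.4 254.3]]
0.2 [[253.4 246.8]]
0.4 [[253.4 238.8]]
0.6 [[253.4 230.8]]
0.75 [[253.4 225. ]]
```

Call:
play_rows(
  translation=[
    [0, 0, 0],
    [0, 0, 0],
  ],
  yaw=[0, 0],
  hand=0,
  force=3.5,
)

```text
clock: 14.28
eef_pos: [465.0, -316.2, 82.4]
eef_rot: [3.142, -0.0, -3.141]
wrist_force: [-0.6, 0.7, -3.1]
finger_gap: 50.0
finger_force: 3.5
```

```bash
python3 disc.py w9 | grep -v "^spot \[.*, 1[34]., 4"
```

```text
[ 465.  -316.2   82.4] [ 0.3 -1.1 -2.4] 50.0 [-0.66  0.46  1.61 -0.    1.07 -2.23]
red vent 257.9 215.7 82
spot [190, 130, 130, 5, 379] [267.9, 131.2]
spot [226, 226, 19, 19, 269] [235.0, 235.1]
spot [264, 233, 19, 19, 270] [273.0, 242.0]
0 [[253.4 254.3]]
0.2 [[253.4 246.8]]
0.4 [[253.4 238.8]]
0.6 [[253.4 230.8]]
0.75 [[253.4 225. ]]
```

Call:
play_rows(
  translation=[
    [0, 0, 0],
    [0, 0, 0],
    [0, 0, 0],
  ],
  yaw=[0, 0, 0],
  hand=0,
  force=3,
)

```text
clock: 14.7
eef_pos: [465.0, -316.2, 82.5]
eef_rot: [-3.142, 0.0, -3.141]
wrist_force: [-0.3, -0.5, -1.8]
finger_gap: 49.9
finger_force: 3.0
```

```bash
python3 disc.py w10 | grep -v "^spot \[.*, 1[34]., 4"
```

```text
[ 465.  -316.2   82.4] [-0.3  0.7 -3. ] 50.1 [-0.66  0.46  1.61  0.    1.07 -2.23]
red vent 257.9 215.7 82
spot [190, 130, 130, 5, 375] [267.9, 131.1]
spot [226, 226, 19, 19, 268] [235.0, 235.2]
spot [264, 233, 19, 19, 269] [273.0, 242.0]
0 [[253.5 254.3]]
0.2 [[253.5 246.8]]
0.4 [[253.5 238.8]]
0.6 [[253.5 230.8]]
0.75 [[253.5 225. ]]
```

The tilt is down to about 0.4 rad. Now I'll use the floor: shift back 25 mm, touch the lower edge down, then draw the top forward about that edge until the can is upright.

Call:
play_rows(
  translation=[
    [-0.01, 0, 0],
    [-0.02, 0, 0],
    [-0.025, 0, 0],
    [-0.025, 0, -0.002],
    [-0.025, 0, -0.004],
    [-0.025, 0, -0.006],
    [-0.025, 0, -0.007],
  ],
  yaw=[0, 0, 0, 0, 0, 0, 0],
  force=3.5,
)

```text
clock: 15.62
eef_pos: [440.2, -316.4, 75.5]
eef_rot: [-3.141, 0.0, -3.141]
wrist_force: [-0.3, -1.1, 4.8]
finger_gap: 50.0
finger_force: 3.5
```

```bash
python3 disc.py w11 | grep -v "^spot \[.*, 1[34]., 4"
```

```text
[ 440.2 -316.3   75.4] [ 0.6 -0.7  4.6] 49.8 [-0.69  0.43  1.67 -0.    1.04 -2.26]
red vent 258.1 219.1 90
spot [225, 230, 20, 20, 281] [234.3, 239.3]
spot [265, 237, 19, 20, 283] [273.8, 246.6]
spot [190, 292, 95, 8, 262] [228.4, 297.5]
0 [[253.5 254.1]]
0.2 [[253.5 246.6]]
0.4 [[253.5 238.6]]
0.6 [[253.5 230.6]]
0.75 [[253.5 224.8]]
```

Floor contact at 4.6 N net, tilt about 0.3 rad. I'll draw the top forward.

Call:
play_rows(
  translation=[
    [0.005, 0, 0],
    [0.01, 0, 0],
    [0.015, 0, 0],
    [0.02, 0, 0],
    [0.024, 0, -0.001],
    [0.024, 0, -0.001],
  ],
  yaw=[0, 0, 0, 0, 0, 0],
  force=4,
)

```text
clock: 16.42
eef_pos: [464.4, -316.1, 74.4]
eef_rot: [3.142, 0.0, -3.141]
wrist_force: [1.0, 0.4, -0.1]
finger_gap: 49.6
finger_force: 4.0
```

```bash
python3 disc.py w12 | grep -v "^spot \[.*, 1[34]., 4"
```

```text
[ 464.2 -316.1   74.4] [ 1.   0.5 -1.7] 49.7 [-0.66  0.47  1.62  0.    1.06 -2.23]
red vent 258.0 227.5 104
spot [190, 130, 130, 6, 527] [263.9, 131.7]
spot [225, 238, 19, 21, 301] [234.2, 248.1]
spot [265, 244, 19, 21, 303] [273.7, 254.3]
spot [207, 274, 27, 10, 198] [218.0, 279.1]
spot [274, 276, 28, 8, 173] [289.4, 279.9]
0 [[253.4 254.1]]
0.2 [[253.4 246.5]]
0.4 [[253.4 238.5]]
0.6 [[253.4 230.5]]
0.75 [[253.4 224.8]]
```

The tilt is about 0.08 rad. One small final draw, then I'll seat it on its base.

Call:
play_rows(
  translation=[
    [0.003, 0, -0.001],
    [0.006, 0, -0.002],
    [0.007, 0, -0.003],
    [0.007, 0, -0.003],
  ],
  yaw=[0, 0, 0, 0],
  force=3,
)

```text
clock: 16.98
eef_pos: [471.3, -316.3, 71.6]
eef_rot: [-3.141, 0.001, -3.141]
wrist_force: [0.7, -0.2, 2.4]
finger_gap: 50.1
finger_force: 3.0
```

```bash
python3 disc.py w13 | grep -v "^spot \[.*, 1[34]., 4"
```

```text
[ 471.2 -316.3   71.6] [1.7 0.2 3. ] 50.1 [-0.66  0.48  1.6   0.    1.06 -2.23]
red vent 258.0 233.8 105
spot [218, 195, 11, 29, 61] [222.7, 209.7]
spot [225, 244, 19, 21, 309] [234.1, 253.9]
spot [265, 250, 19, 21, 307] [273.7, 260.1]
spot [207, 270, 21, 14, 180] [215.3, 278.1]
spot [281, 271, 21, 13, 170] [292.6, 278.5]
0 [[253.4 254.2]]
0.2 [[253.4 246.7]]
0.4 [[253.4 238.7]]
0.6 [[253.4 230.6]]
0.75 [[253.4 224.9]]
```

It is upright and resting on the floor, so I'll release gently and check.

Call:
play_rows(
  translation=[
    [0, 0, 0],
    [0, 0, 0],
    [0, 0, 0],
    [0, 0, 0],
    [0, 0, 0],
    [0, 0, 0],
  ],
  yaw=[0, 0, 0, 0, 0, 0],
  hand=0.9,
)

```text
clock: 17.77
eef_pos: [471.0, -316.2, 71.4]
eef_rot: [-3.142, -0.0, -3.141]
wrist_force: [-0.8, -0.2, -0.5]
finger_gap: 84.4
finger_force: 0.0
```

```bash
python3 disc.py w14 | grep -v "^spot \[.*, 1[34]., 4"
```

```text
[ 471.  -316.2   71.4] [ 0.1  0.2 -0.4] 84.2 [-0.66  0.48  1.6   0.    1.06 -2.23]
red vent 258.0 240.2 104
spot [215, 196, 14, 40, 85] [221.7, 215.4]
spot [190, 214, 4, 8, 20] [191.2, 216.6]
spot [315, 214, 5, 9, 30] [317.4, 217.1]
spot [225, 250, 19, 21, 300] [234.3, 260.0]
spot [265, 256, 19, 21, 301] [273.5, 265.8]
spot [190, 270, 33, 14, 395] [203.7, 276.9]
spot [285, 272, 35, 12, 363] [304.3, 277.8]
0 [[253.4 254.3]]
0.2 [[253.4 246.8]]
0.4 [[253.4 238.8]]
0.6 [[253.4 230.8]]
0.75 [[253.4 225.1]]
```

Call:
play_rows(
  translation=[
    [0, 0, 0.01],
    [0, 0, 0.03],
    [0, 0, 0.06],
    [0, 0, 0.1],
    [0, 0, 0.14],
    [-0.02, 0.0, 0.18],
    [-0.05, 0.0, 0.22],
    [-0.09, 0, 0.24],
    [-0.09, 0, 0.24],
  ],
  yaw=[0, 0, 0, 0, 0, 0, 0, 0, 0],
  hand=1,
)

```text
clock: 18.95
eef_pos: [379.8, -316.5, 314.3]
eef_rot: [-3.138, 0.003, 3.14]
wrist_force: [-0.4, -1.2, -0.5]
finger_gap: 94.0
finger_force: 0.0
```

Run:
```python
from h import *
w=snap('wrist','w15'); a=snap('scene','s15'); d=snap('side','d15')
cv2.imwrite('pics/m15.png',np.hstack([cv2.imread('pics/w15.png'),np.vstack([cv2.resize(cv2.imread('pics/d15.png')[110:260,120:330],(269,192)),cv2.resize(cv2.imread('pics/s15.png')[100:250,110:320],(269,192))])]))
for f in('x',):
    for z in(118,):
        print(proj(w,[[471,-316,116],[471,-316,4]]).round())
```

```text
[[255. 230.]
 [255. 206.]]
```

View pics/m15.png

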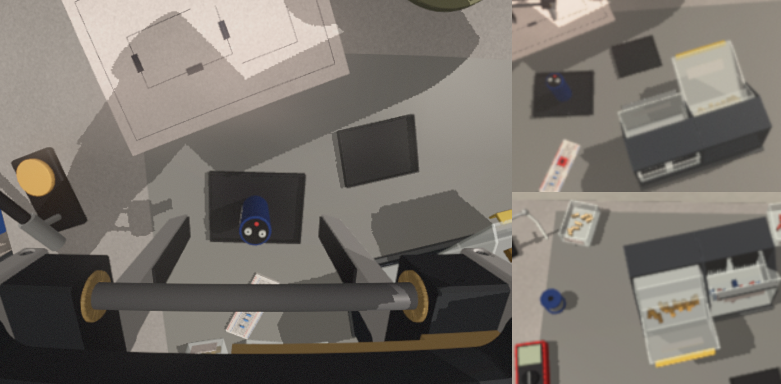

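The can stands upright in the tray. Its top at (256,231) matches the prediction of (255,230) for an upright can at tray centre. The bin is still tipped, the grey bin is shut, and the breadboard, meter and spool are in place.

```bash
python3 -c "
from cell import manip; print(manip.sign_off())"
```

```text
the job is handed in; nothing more can be done
None
```

The capacitor stands upright, terminals up, near the centre of the large black tray, with the yellow-pull bin left tipped open and the grey-pull bin shut; the job is handed in, but no verdict was returned.

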